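# Pin a weight case shut

## Task

Swing the open lid of the wooden weight case shut, take the steel locking pin out of its stand and push it straight down through the holes of both brass ears at the front of the case. The lid has a springy seal, so finish while still holding the pin and pressing it down, so that the lid is kept fully shut with its ear flush on the lower one. Leave the two loose weights and the brush where they are.

Things in the scene. Friction and masses are not known exactly. Their poses are not given: they have to be found in the camera images.
- case: Dark wooden case for weights, 160 (x) by 200 (y) by 70 mm high, fixed, turned up to 0.3 rad. Origin: centre of its underside; its -x side is the front, towards the robot; z up. The lid is hinged along the far (+x) top edge. A brass ear 48 (x) by 56 (y) mm, 14 mm thick, sticks out from the middle of the front, its top 69.5 mm above the table.
- base_hole (a point): Centre of the mouth of the vertical through hole in the case's lower brass ear, on the ear's top face, 104 mm in front of the case's origin, 69.5 mm up. Round, 13 mm wide, 14 mm deep, open below. Axes as the case.
- lid_swing (a joint): Swing of the lid on its hinge, rad: 0 (down to -0.01 when pressed) where the lid rests on its springy seal, still 0.05 rad ajar (9 mm gap at the ears); grows as it opens up and away from the robot (starts 0.45 to 0.9). The stiff hinge stays where it is left; lowering the lid takes about 1 to 2 N near its free edge. The lid's angle from fully shut is lid_swing + 0.05 - lid.
- lid (a joint): How far the lid is pressed into its springy seal, rad: 0 free; at 0.04 to 0.05 the lid is fully shut, ears flush (top of the lid's ear 5.5 mm above the lower ear's top, against 14.7 mm when it rests on the seal). Pressing on the lid's ear, it starts to give at about 2 N and is shut at 5 to 7 N; let go, it springs back to 0.
- lid_hinge (a point): Middle of the lid's hinge line, 80 mm behind the case's origin and 70 mm above the table; the line runs along the case's y axis. The frame turns with the lid: when shut its axes are the case's.
- lid_hole (a point): Centre of the mouth of the hole in the lid's brass ear, on the ear's top face. The ear is 48 by 56 mm, 5 mm thick, at the lid's lower front edge; the hole is round, 15 mm wide, 184 mm from the hinge line (in the lid's frame x -184, z +5 mm), right above the lower hole when the lid is shut. Turns with the lid; z is its outward normal.
- lid_top (a point): Point in the middle of the lid's outer face, 130 mm from the hinge line, 30 mm from the free front edge (lid's frame x -130, z +30 mm); a good place to push the lid shut. The lid is a wooden tray 160 by 200 mm and 30 mm deep, wall 8 mm. z is the outward normal.
- stand: Plain wooden block, 60 by 60 by 46 mm high, fixed to the table on the left or right of the case, with a 13 mm wide, 38 mm deep hole in the middle of its top in which the pin stands. Origin: centre of its underside.
- pin: Loose steel locking pin, 75 mm tall, 60 to 130 g, upright in the stand. Origin: its tip (12 mm above the table at the start); z up along its axis. Shank 10 mm thick, nose tapered to 5 mm over the last 7 mm; 34 mm up a round flange, 32 mm wide, 5 mm thick, that rests on the stand, and on the lid's ear when home; above it (39 to 75 mm up) a dark cylindrical knob 22 mm wide to grip.
- pin_knob (a point): Point on the pin's axis in the middle of the knob's height to grip, 59 mm above the tip and 20 mm above the flange's top.
- weight_large: Bystander: loose shiny steel weight with a knob, 52 mm wide, 84 mm tall, on the other side of the case from the stand. Origin: centre of its underside.
- weight_small: Bystander: loose shiny steel weight, 32 mm wide, 50 mm tall. Origin: centre of its underside.
- brush: Bystander: small loose dusting brush lying flat, about 0.2 m long. Origin: under its middle.
There are look-alikes about, which are no part of the job. Leave any blue look-alike of the pin alone.

How it is judged (in metres and radians):
On the way, in this order (a step that is already met when the one before it is completed fails the run):
1. the lid is swung down onto its seal (value of joint lid_swing below 0.05 rad), for 0.1 s.
2. the pin is pushed through the lid's ear and the case's ear (z of pin in the frame of base_hole below -0.014 m and horizontal distance between pin and base_hole below 0.006 m and distance between pin and lid_hole below 0.045 m), for 0.1 s.
At the end, for the whole second after the job is handed in: Top of the lid's ear under 9 mm above the top of the lower ear (gap under 3.5 mm); pin within 0.2 rad of upright, tip over 20 mm below the lower ear's top and within 6 mm of the hole's axis; flange pressing on the lid with over 2 N; fingers still on the pin (over 1 N); at rest (z of lid_hole in the frame of base_hole below 0.009 m and z of pin in the frame of base_hole below -0.02 m and horizontal distance between pin and base_hole below 0.006 m and angle between pin's own z axis and vertical below 0.2 rad and contact force between pin and lid above 2 N and contact force between the fingers and pin above 1 N and linear speed of pin below 0.02 m/s); the arm keeps its last pose, push and grip.
It fails at once if a loose weight or the brush is moved by more than 20 mm or a weight is tipped over (distance of any of weight_large, weight_small, brush from where it was at the start of the episode above 0.02 m or angle between any of weight_large, weight_small's own z axis and vertical above 0.5 rad).
It also fails if it takes over 59 s, if anything falls off the work surface, if the arm or the gripper's body presses on something with over 40 N, if the wrist force passes 120 N, or if a joint passes its speed limit or range.

## Robot

A 6-joint arm with a two-finger parallel gripper is mounted at the origin on the work surface. World frame = base frame: x ahead of the robot, y to its left, z up, the work surface at z = 0. Lengths are in m, angles in degrees, forces in N, time in s.
With the tool pointing down it reaches from about 0.375 to 0.9 m from the base axis. Payload 3.1 kg.
Tool frame: the origin (TCP) lies on the centre line of the jaws, within the pads' length; the fingertips stand 25 mm ahead of it and the grasp point (between the pads) lies 6 mm ahead of it; z points along the fingers, y is the line along which they close (so a half turn about z gives the same grasp; the last joint's range is limited). The gripper opens to 87 mm and grips with 3 to 60 N. Pads are 19 mm wide; open, the fingers measure 117 mm over their backs; the gripper's body (75 mm by 190 mm) begins 51 mm behind the grasp point.
Start: joints at [-76.003, 30.224, 82.088, -0, 67.689, -10.227], TCP at [0.256, -0.57, 0.248] pointing down, gripper open.
Joint ranges: [-176.69, 176.69], [-43.24, 126.21], [12.49, 139.97], [-82, 262], [0, 151.66], [-163.58, 163.58]. Speed limits (degrees/s): [159.86, 159.86, 180, 180, 180, 180].

## Interface

Orientations are given as a 3x3 rotation matrix whose columns are the frame's x, y, z axes.
In Python, from rig import * gives the robot as it stands.
- The arm moves only by the tool step_arm, never from a script. Its argument "steps" is a list of rows, each a list of 7 numbers: the shift along the tool's x, y, z normalised to -1 to 1, where 1 is 0.3 m, then the turn, a rotation vector about the tool's x, y, z normalised to -1 to 1, where 1 is 45 degrees, then the gripper's target within -1 to 1 (shut at 1, half-way at 0, fully open at -1). A call has 1 to 8 rows; each row is the pose to reach, as a shift and turn from the pose commanded when the call began, along the tool's axes at that moment; what a row does not reach only later rows make up. A row lasts 1/12 s, in which the tool goes at most 41.7 mm and 7.16 degrees, less where a joint would pass 70% of its speed; a pose out of reach is approached as far as the arm can. A call with a number of a shift or a turn outside -1 to 1 is refused whole. A call with a gripper value outside its range is refused whole. The fingers move at their own pace and stop on an object; the grip force is fixed at half the most. Time passes only in rows, so rows that repeat a pose let the fingers close. It gives the time, the measured TCP pose, the force, the opening and the grip force at its end, in the units of the state.
- read_state(): the state, without advancing time (a new reading comes with each control period).
- capture(name): name is "side" or "top"; returns a dict with "image" (480x640x3 uint8, red, green, blue), "vertical_fov" (degrees; the focal length in pixels is half the picture's height over the tangent of half this angle, whatever the lens; pixels are square), "cx", "cy" (the principal point, pixels), "world_from_camera" (4x4, takes a point from camera to world coordinates). Camera axes: x right, y down, z forward; pixel columns grow to the right and rows downward; lengths in m; the calibration is good to about 2 mm. A picture is of the moment at which its call begins. There is no depth.
- hand_in(): hands the job in; it is judged then, once.
The state is a dict: "time_s": time; "joint_positions": joint angles; "qvel": joint speeds; "tau": joint torques, N m; "position": TCP position; "tcp_rot": TCP orientation; "force": force on the tool from outside, world axes, zero at the start; "moment": the same for the moment, N m; "opening": opening from 0.0 (shut) to 1.0 (fully open); "grasp_force": force on a finger pad.
Only numpy, scipy, OpenCV 4.12 (cv2) and the standard library are available. Lean on these libraries where they do the work, as an engineer would, in place of code of your own. Each camera call takes 0.05 s, during which the arm holds its last target. There are 200 camera calls.

## Working session

There is one attempt and no reset: what is moved stays moved. The work goes in short steps, Python scripts to look and compute and a tool call to move; the robot and the scene stay as the last step left them, time stands still between calls to the robot, and variables do not carry over. Pictures are saved under pics/ and viewed, at most 10 in all, crops included, and the job is handed in when it is done.

Besides the shell and the picture viewer there is one more tool, called after "Call:" by a JSON object that holds its "fn" and its "kwargs". step_arm: Moves the arm, as the interface text tells. Scaled input: -1 to 1 covers 0.3 m each way for a shift and 45 degrees each way for a turn. Its arguments: {"type":"object","properties":{"steps":{"type":"array"}},"required":["steps"]}

```bash
mkdir -p pics; ls; cat > h.py <<'E'
from rig import *
import numpy as np, cv2
def cam(n):
    c=capture(n); h=c["image"].shape[0]; f=h/2/np.tan(np.radians(c["vertical_fov"])/2)
    c["f"]=f; return c
def ray(c,u,v):
    T=np.array(c["world_from_camera"]); d=T[:3,:3]@np.array([(u-c["cx"])/c["f"],(v-c["cy"])/c["f"],1]); return T[:3,3],d/np.linalg.norm(d)
def onz(c,u,v,z):
    o,d=ray(c,u,v); return o+d*(z-o[2])/d[2]
def proj(c,p):
    T=np.array(c["world_from_camera"]); q=T[:3,:3].T@(np.array(p)-T[:3,3]); return c["cx"]+c["f"]*q[0]/q[2],c["cy"]+c["f"]*q[1]/q[2]
def save(n,im): cv2.imwrite("pics/"+n,cv2.cvtColor(im,cv2.COLOR_RGB2BGR))
E
python3 - <<'E'
from h import *
for n in("side","top"):
    c=cam(n); save(n+"0.png",c["image"]); print(n,c["f"],c["cx"],c["cy"],np.round(c["world_from_camera"],3).tolist())
s=read_state(); print(s["time_s"],s["position"],s["tcp_rot"],s["opening"],s["force"])
E
```

```text
pics
side 492.3069155105379 314.0177329293984 243.05373559650135 [[-0.964, -0.171, 0.205, 0.356], [-0.267, 0.591, -0.762, 0.772], [0.009, -0.789, -0.615, 0.723], [0.0, 0.0, 0.0, 1.0]]
top 505.6860795040303 316.70987149119964 241.47485590895116 [[-0.009, -0.987, 0.16, 0.4], [-1.0, 0.013, 0.023, -0.023], [-0.025, -0.159, -0.987, 1.044], [0.0, 0.0, 0.0, 1.0]]
0.1 [ 0.25630858 -0.56935293  0.24666671] [[ 9.11935774e-01  4.10332628e-01 -5.28314563e-04]
 [ 4.10332869e-01 -9.11933906e-01  1.86753911e-03]
 [ 2.84524267e-04 -1.91986055e-03 -9.99998117e-01]] 1.0029319685244995 [-0.55797964 -0.0672553   0.3737854 ]
```

View pics/side0.png

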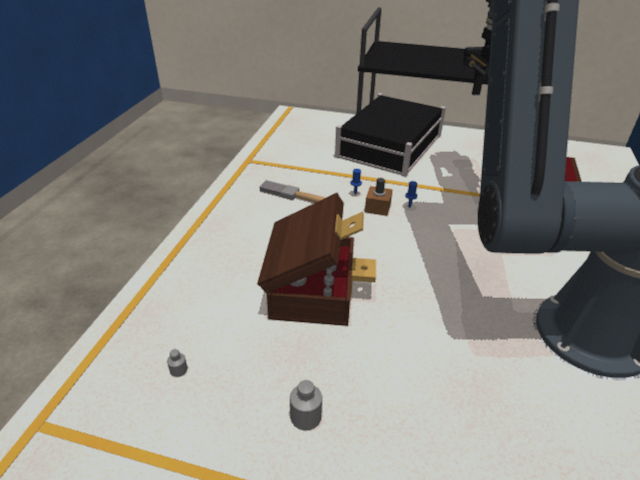

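View pics/top0.png

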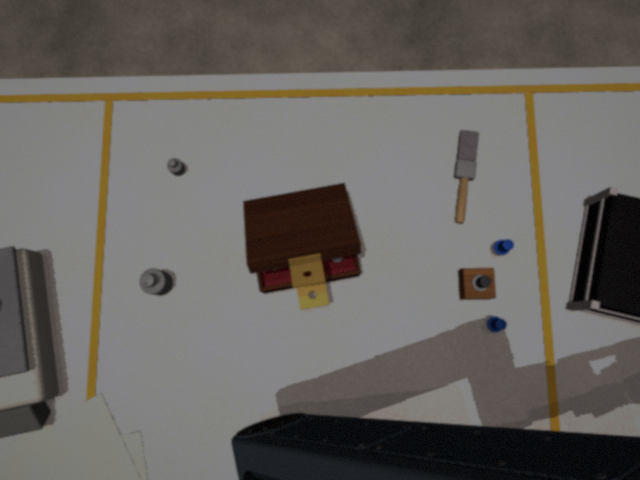

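The side view shows the case with its lid ajar. The lid ear is at about (350,225), the lower ear at (364,269), and the pin in its stand at (380,188).

The top view shows the lower ear hole at (312,295), the lid ear hole at (307,273), the pin at (481,283) and the brush at (464,175). The weights are at (155,281) and (176,166).

Pin candidates in the top view: the dark knob in the wooden block (481,283), blue one (504,246) and blue one (497,324). I choose the dark knob in the stand, and will check it in a close crop.

```bash
cat > m.py <<'E'
from h import *
ct=cam("top"); cs=cam("side")
a=cv2.resize(ct["image"][255:335,440:520],(400,400),interpolation=cv2.INTER_CUBIC)
b=cv2.resize(ct["image"][240:320,270:350],(400,400),interpolation=cv2.INTER_CUBIC)
save("crop1.png",np.hstack([a,b]))
def blobs(im,m,amin):
    n,l,st,ce=cv2.connectedComponentsWithStats(m.astype(np.uint8)); return [(i,st[i].tolist(),ce[i].round(1).tolist(),l==i) for i in range(1,n) if st[i][4]>amin]
for c,n in((ct,"top"),(cs,"side")):
    hsv=cv2.cvtColor(c["image"],cv2.COLOR_RGB2HSV)
    y=(hsv[...,0]>17)&(hsv[...,0]<32)&(hsv[...,1]>120)&(hsv[...,2]>70)
    for i,s,ce,_ in blobs(c["image"],y,60): print(n,"brass",s,ce)
    w=(hsv[...,0]<17)&(hsv[...,1]>110)&(hsv[...,2]>60)
    for i,s,ce,_ in blobs(c["image"],w,100): print(n,"wood",s,ce)
print("pin top", onz(ct,481,282,.087)); print("base_hole",onz(ct,312,295,.0695))
print("side hole",onz(cs,364.5,268.5,.0695)," pin side",onz(cs,380,182,.087))
# case corners front lower-lip etc
print([proj(ct,onz(ct,312,295,.0695))])
E
python3 m.py
```

```text
top brass [0, 84, 640, 347, 8955] [332.8, 179.6]
top brass [289, 254, 39, 55, 1426] [308.8, 279.9]
top wood [456, 178, 11, 44, 273] [461.3, 200.0]
top wood [463, 269, 32, 30, 610] [477.8, 283.4]
side brass [0, 107, 353, 373, 5385] [134.9, 364.9]
side brass [385, 180, 24, 6, 63] [396.4, 182.4]
side brass [417, 185, 63, 11, 165] [448.4, 190.0]
side brass [335, 213, 28, 27, 463] [348.1, 225.4]
side brass [352, 259, 23, 23, 489] [363.1, 269.6]
side wood [365, 187, 27, 28, 491] [377.8, 201.9]
side wood [258, 194, 85, 89, 3996] [303.0, 237.4]
side wood [272, 270, 80, 31, 357] [325.8, 292.0]
pin top [ 0.47415139 -0.30832608  0.087     ]
base_hole [0.45400372 0.00978602 0.0695    ]
side hole [0.45272124 0.01493271 0.0695    ]  pin side [ 0.47519334 -0.30136729  0.087     ]
[(np.float64(312.0), np.float64(295.0))]
```

View pics/crop1.png

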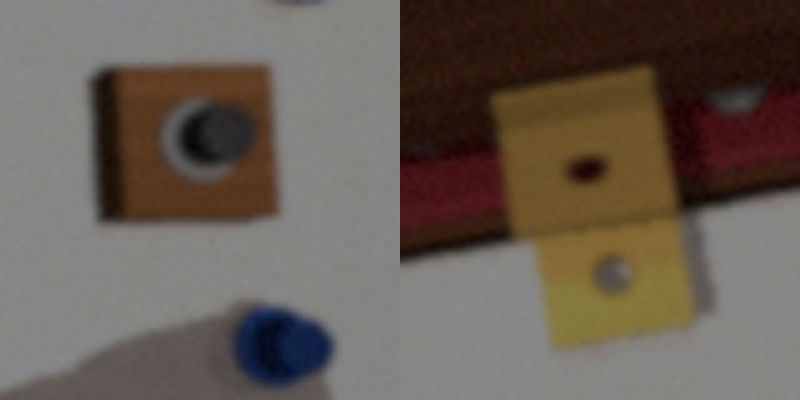

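The crop confirms it: a dark knob on a grey flange in the wooden block, with a separate blue look-alike. Knob top is at about (484.4,281), flange centre (479.6,282.2). The base hole is at (312.3,294.5) and the lid hole at (307.3,273.3).

```bash
cat > m2.py <<'E'
from h import *
from scipy.optimize import brentq
ct=cam("top"); cs=cam("side")
a=cv2.resize(cs["image"][165:225,350:410],(400,400),interpolation=cv2.INTER_CUBIC)
b=cv2.resize(cs["image"][210:290,320:400],(400,400),interpolation=cv2.INTER_CUBIC)
save("crop2.png",np.hstack([a,b]))
print("knob",onz(ct,484.4,281,.087),"flange",onz(ct,479.6,282.2,.051))
B=onz(ct,312.3,294.5,.0695); print("B",B)
e1=onz(ct,270+153/5,240+348/5,.0695);e2=onz(ct,270+295/5,240+322/5,.0695);d=e2-e1
print("yaw",np.arctan2(-d[1],d[0])-np.pi/2, "ear width",np.linalg.norm(d), np.arctan2(d[0],-d[1]))
psi=np.arctan2(d[0],-d[1]); ax=np.array([np.cos(psi),np.sin(psi),0])
H=B+184e-3*ax; H[2]=.07; print("hinge",H)
hole=lambda t:H+ax*(-.184*np.cos(t)+.005*np.sin(t))+np.array([0,0,.184*np.sin(t)+.005*np.cos(t)])
t=brentq(lambda t:proj(ct,hole(t))[1]-273.3,.1,1.3); print("theta",t,proj(ct,hole(t)),"side",proj(cs,hole(t)),hole(t))
top=H+ax*(-.13*np.cos(t)+.03*np.sin(t))+np.array([0,0,.13*np.sin(t)+.03*np.cos(t)]);print("lidtop",top)
print("side proj B",proj(cs,B),"pin",proj(cs,onz(ct,484.4,281,.087)))
print(read_state()["time_s"])
E
python3 m2.py
```

```text
knob [ 0.47595973 -0.31477125  0.087     ] flange [ 0.47656442 -0.31633075  0.051     ]
B [0.45495379 0.00920298 0.0695    ]
yaw -0.17021723711004322 ear width 0.05519320678083601 0.17021723711004322
hinge [0.63629462 0.04037193 0.07      ]
theta 0.5648671261466447 (np.float64(307.100407549133), np.float64(273.3000000000004)) side (np.float64(351.4264191410275), np.float64(224.3875040019495)) [0.48576115 0.01449816 0.17271916]
lidtop [0.54390278 0.02449157 0.16492926]
side proj B (np.float64(363.9515528185158), np.float64(266.52899899665647)) pin (np.float64(380.5734729689409), np.float64(179.3216548363113))
0.3
```

View pics/crop2.png

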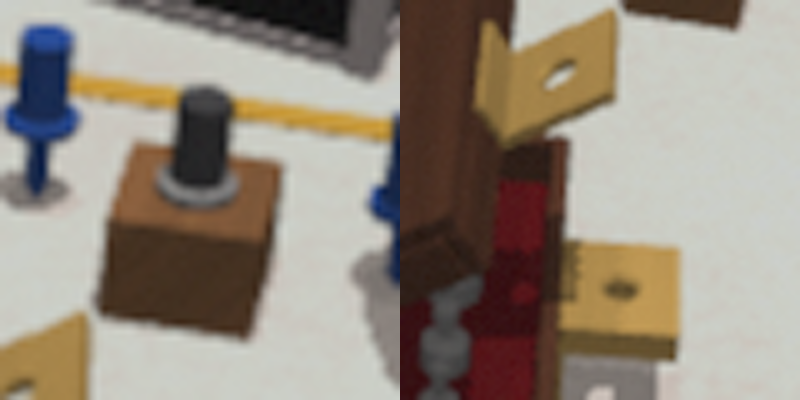

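Call:
{"fn": "step_arm", "kwargs": {"steps": [[0.843,-0.707,0,0,0,0.322,1],[0.843,-0.707,0,0,0,0.322,1],[0.843,-0.707,0,0,0,0.322,1],[0.843,-0.707,0,0,0,0.322,1],[0.843,-0.707,0,0,0,0.322,1],[0.843,-0.707,0,0,0,0.322,1],[0.843,-0.707,0,0,0,0.322,1],[0.843,-0.707,0,0,0,0.322,1]]}}

```text
time_s: 0.97
position: [0.4005, -0.2705, 0.2477]
tcp_rot: [[0.986, 0.169, 0.0], [0.169, -0.986, 0.0], [0.0, -0.0, -1.0]]
force: [0.7, 0.7, 0.5]
opening: 0.477
grasp_force: 0.0
```

Call:
{"fn": "step_arm", "kwargs": {"steps": [[0.641,-0.89,0,0,0,0,1],[0.641,-0.89,0,0,0,0,1],[0.641,-0.89,0,0,0,0,1],[0.641,-0.89,0,0,0,0,1],[0.641,-0.89,0,0,0,0,1],[0.641,-0.89,0,0,0,0,1],[0.641,-0.89,0.0,0,0,0,1],[0.641,-0.89,0.07,0,0,0,1]]}}

```text
time_s: 1.63
position: [0.5476, 0.0242, 0.2305]
tcp_rot: [[0.985, 0.17, 0.009], [0.17, -0.985, -0.001], [0.009, 0.003, -1.0]]
force: [1.4, -1.2, 0.2]
opening: 0.009
grasp_force: 0.0
```

Call:
{"fn": "step_arm", "kwargs": {"steps": [[0,0,0.09,0,0,0,1],[0,0,0.13,0,0,0,1],[-0.047,0,0.176,0,0,0,1],[-0.082,0,0.232,0,0,0,1],[-0.106,0,0.284,0,0,0,1],[-0.115,0,0.318,0,0,0,1],[-0.115,0,0.325,0,0,0,1],[-0.115,0,0.325,0,0,0,1]]}}

```text
time_s: 2.3
position: [0.5084, 0.0162, 0.1294]
tcp_rot: [[0.986, 0.169, -0.004], [0.169, -0.986, 0.0], [-0.004, -0.001, -1.0]]
force: [-3.2, -0.9, 5.1]
opening: 0.009
grasp_force: 2.6
```

```bash
python3 - <<'E'
from h import *
c=cam("side"); save("s3.png",c["image"][160:360,220:520]); s=read_state();print(s["force"],s["position"],s["time_s"])
E
```

```text
[-3.37927074 -0.02729164  5.21594781] [0.50881025 0.01621821 0.12985898] 2.35
```

View pics/s3.png

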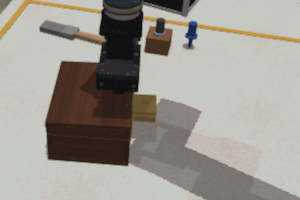

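The lid is down on its seal with about 5 N of push. The side crop shows it closed, with the ear at (143,107) in the crop. Now to the pin.

Call:
{"fn": "step_arm", "kwargs": {"steps": [[0,0,-0.1,0,0,0,1],[0,0,-0.2,0,0,0,0.3],[-0.05,0.2,-0.25,0,0,0,0],[-0.15,0.4,-0.25,0,0,0,-0.2],[-0.2,0.55,-0.25,0,0,0,-0.2],[-0.25,0.7,-0.25,0,0,0,-0.2],[-0.28,0.85,-0.25,0,0,0,-0.2],[-0.28,0.95,-0.25,0,0,0,-0.2]]}}

```text
time_s: 3.02
position: [0.4758, -0.2315, 0.2055]
tcp_rot: [[0.986, 0.169, 0.001], [0.169, -0.986, -0.001], [0.001, 0.001, -1.0]]
force: [1.3, 0.7, 0.0]
opening: 0.45
grasp_force: 0.0
```

Call:
{"fn": "step_arm", "kwargs": {"steps": [[0,0.12,0,0,0,0,-0.3],[0,0.12,0,0,0,0,-0.3],[0,0.12,0,0,0,0,-0.3]]}}

```text
time_s: 3.27
position: [0.4831, -0.2677, 0.205]
tcp_rot: [[0.986, 0.166, 0.002], [0.166, -0.986, -0.002], [0.002, 0.002, -1.0]]
force: [-1.0, 0.2, -0.3]
opening: 0.628
grasp_force: 0.0
```

Call:
{"fn": "step_arm", "kwargs": {"steps": [[-0.05,0.153,0,0,0,0,-0.3],[-0.05,0.153,0.1,0,0,0,-0.3],[-0.05,0.153,0.2,0,0,0,-0.3],[-0.05,0.153,0.2,0,0,0,-0.3]]}}

```text
time_s: 3.6
position: [0.4726, -0.3094, 0.1401]
tcp_rot: [[0.986, 0.169, -0.008], [0.169, -0.986, 0.008], [-0.006, -0.009, -1.0]]
force: [-1.2, 0.6, 0.6]
opening: 0.652
grasp_force: 0.0
```

```bash
python3 - <<'E'
from h import *
s=read_state();R=np.array(s["tcp_rot"]);p=s["position"];print(p,s["opening"])
for z in(.071,): print("shift tool(norm)",R.T@(np.array([.476,-.3155,z+.008])-p)/.3)
c=cam("side"); save("s4.png",cv2.resize(c["image"][120:240,320:440],(480,480)))
E
```

```text
[ 0.47261246 -0.30940047  0.1400594 ] 0.65206873549766
shift tool(norm) [0.00897117 0.0238389  0.20326613]
```

View pics/s4.png

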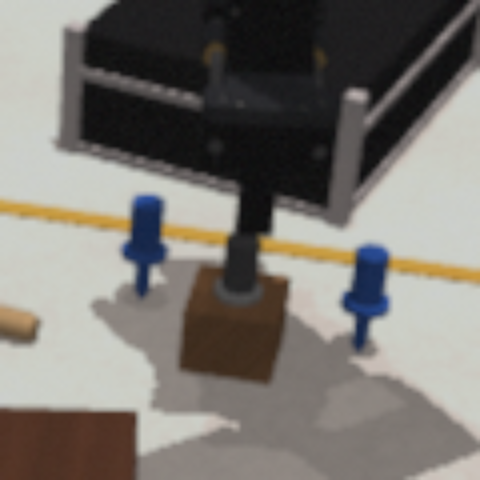

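The fingers are above and in line with the dark knob (240,265 in the crop), with the blue look-alikes well clear.

Call:
{"fn": "step_arm", "kwargs": {"steps": [[0,0,0.07,0,0,0,-0.3],[0,0,0.14,0,0,0,-0.3],[0,0,0.205,0,0,0,-0.3],[0,0,0.205,0,0,0,-0.3],[0,0,0.205,0,0,0,-0.3],[0,0,0.205,0,0,0,-0.3]]}}

```text
time_s: 4.15
position: [0.4765, -0.3128, 0.0848]
tcp_rot: [[0.985, 0.17, 0.002], [0.17, -0.985, -0.002], [0.002, 0.002, -1.0]]
force: [0.7, -0.0, 0.9]
opening: 0.65
grasp_force: 0.0
```

Call:
{"fn": "step_arm", "kwargs": {"steps": [[0,0.007,0.02,0,0,0,-0.3],[0,0.007,0.02,0,0,0,1],[0,0.007,0.02,0,0,0,1],[0,0.007,0.02,0,0,0,1],[0,0.007,0.02,0,0,0,1],[0,0.007,0.02,0,0,0,1],[0,0.007,0.02,0,0,0,1],[0,0.007,0.02,0,0,0,1]]}}

```text
time_s: 4.82
position: [0.476, -0.3155, 0.077]
tcp_rot: [[0.986, 0.169, 0.001], [0.169, -0.986, -0.001], [0.001, 0.001, -1.0]]
force: [0.2, -1.8, 0.2]
opening: 0.243
grasp_force: 30.0
```

Call:
{"fn": "step_arm", "kwargs": {"steps": [[0,0,-0.08,0,0,0,1],[0,0,-0.18,0,0,0,1],[0,0,-0.28,0,0,0,1],[0,0,-0.367,0,0,0,1],[0,-0.1,-0.367,0,0,0,1],[0.03,-0.23,-0.367,0,0,0,1],[0.04,-0.36,-0.367,0,0,0,1],[0.06,-0.48,-0.367,0,0,0,1]]}}

```text
time_s: 5.48
position: [0.4677, -0.1679, 0.1868]
tcp_rot: [[0.986, 0.168, -0.001], [0.168, -0.986, 0.001], [-0.001, -0.002, -1.0]]
force: [-0.1, 0.6, -1.5]
opening: 0.241
grasp_force: 30.0
```

Call:
{"fn": "step_arm", "kwargs": {"steps": [[0.01,-0.13,0,0,0,0,1],[0.02,-0.26,0,0,0,0,1],[0.04,-0.39,0,0,0,0,1],[0.05,-0.5,0,0,0,0,1],[0.054,-0.57,0,0,0,0,1],[0.054,-0.6,0,0,0,0,1],[0.054,-0.6,0,0,0,0,1],[0.054,-0.6,0,0,0,0,1]]}}

```text
time_s: 6.15
position: [0.4549, 0.0099, 0.187]
tcp_rot: [[0.985, 0.17, 0.0], [0.17, -0.985, -0.001], [0.0, 0.001, -1.0]]
force: [-0.4, 0.2, -0.8]
opening: 0.244
grasp_force: 30.0
```

```bash
python3 - <<'E'
from h import *
s=read_state();print(s["position"],s["opening"],s["grasp_force"],s["time_s"])
c=cam("side"); t=cam("top")
x,y=300,180
save("s5.png",np.hstack([cv2.resize(c["image"][200:300,310:410],(400,400),interpolation=cv2.INTER_CUBIC),cv2.resize(t["image"][230:330,260:360],(400,400),interpolation=cv2.INTER_CUBIC)]))
E
```

```text
[0.45489176 0.00994921 0.18696685] 0.24402477017547325 29.995925354305655 6.15
```

View pics/s5.png

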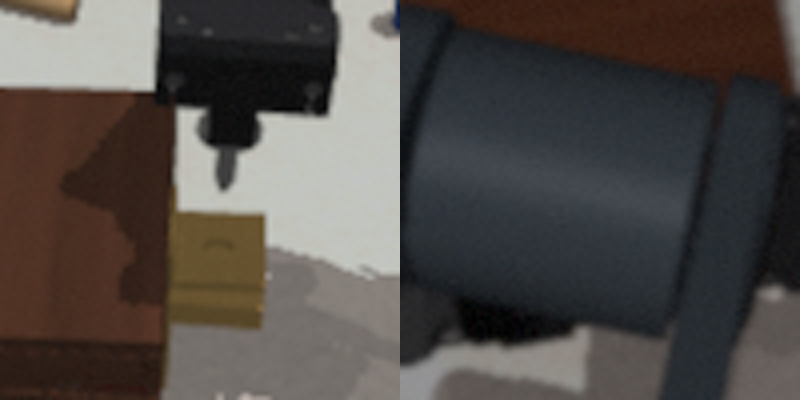

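```bash
python3 - <<'E'
from h import *
c=cam("side")
print("tip exp",proj(c,[.4549,.0099,.122]),"seen",(365.3,246.7))
print("lid hole exp",proj(c,[.4549,.0099,.0842]),"seen",(364.3,261.2))
for u,v,z in((365.3,246.7,.122),(364.2,261.4,.0842),(363.8,267.2,.0695)): print(onz(c,u,v,z))
E
```

```text
tip exp (np.float64(365.8145301584473), np.float64(246.52807137559424)) seen (365.3, 246.7)
lid hole exp (np.float64(364.4327353438363), np.float64(261.2191894265155)) seen (364.3, 261.2)
[0.45577314 0.01072062 0.122     ]
[0.45524464 0.01058873 0.0842    ]
[0.45485342 0.0113506  0.0695    ]
```

Call:
{"fn": "step_arm", "kwargs": {"steps": [[0,0,0.05,0,0,0,1],[0,0,0.09,0,0,0,1],[0,0,0.12,0,0,0,1],[0,0,0.14,0,0,0,1],[0,0,0.16,0,0,0,1],[0,0,0.16,0,0,0,1],[0,0,0.16,0,0,0,1]]}}

```text
time_s: 6.88
position: [0.4547, 0.01, 0.1388]
tcp_rot: [[0.986, 0.169, -0.001], [0.169, -0.986, 0.0], [-0.0, -0.0, -1.0]]
force: [0.5, -0.1, -0.7]
opening: 0.245
grasp_force: 30.0
```

Call:
{"fn": "step_arm", "kwargs": {"steps": [[0,0,0.015,0,0,0,1],[0,0,0.03,0,0,0,1],[0,0,0.045,0,0,0,1],[0,0,0.06,0,0,0,1],[0,0,0.06,0,0,0,1],[0,0,0.06,0,0,0,1]]}}

```text
time_s: 7.38
position: [0.4544, 0.0103, 0.1206]
tcp_rot: [[0.986, 0.169, -0.001], [0.169, -0.986, 0.0], [-0.001, -0.0, -1.0]]
force: [-0.2, -0.5, -0.7]
opening: 0.244
grasp_force: 30.0
```

Call:
{"fn": "step_arm", "kwargs": {"steps": [[0,0,0.012,0,0,0,1],[0,0,0.024,0,0,0,1],[0,0,0.036,0,0,0,1],[0,0,0.048,0,0,0,1],[0,0,0.048,0,0,0,1],[0,0,0.048,0,0,0,1]]}}

```text
time_s: 7.88
position: [0.4547, 0.0102, 0.1066]
tcp_rot: [[0.986, 0.169, 0.0], [0.169, -0.986, -0.0], [0.0, 0.0, -1.0]]
force: [-1.5, 0.2, 4.1]
opening: 0.243
grasp_force: 30.0
```

Call:
{"fn": "step_arm", "kwargs": {"steps": [[0,0,0.005,0,0,0,1],[0,0,0.01,0,0,0,1],[0,0,0.01,0,0,0,1],[0,0,0.01,0,0,0,1]]}}

```text
time_s: 8.22
position: [0.4545, 0.0102, 0.1039]
tcp_rot: [[0.986, 0.169, -0.0], [0.169, -0.986, -0.0], [-0.0, 0.0, -1.0]]
force: [-1.4, -0.7, 5.5]
opening: 0.244
grasp_force: 30.0
```

Call:
{"fn": "step_arm", "kwargs": {"steps": [[0,0,0.007,0,0,0,1],[0,0,0.014,0,0,0,1],[0,0,0.014,0,0,0,1],[0,0,0.014,0,0,0,1]]}}

```text
time_s: 8.55
position: [0.4544, 0.0102, 0.1006]
tcp_rot: [[0.986, 0.169, 0.0], [0.169, -0.986, -0.0], [0.0, 0.0, -1.0]]
force: [-3.1, -0.6, 13.6]
opening: 0.246
grasp_force: 30.0
```

```bash
python3 - <<'E'
from h import *
s=read_state();print(s["position"],s["force"])
c=cam("side"); save("s6.png",cv2.resize(c["image"][200:300,310:410],(600,600),interpolation=cv2.INTER_CUBIC)); print(read_state()["force"])
E
```

```text
[0.45442872 0.01016891 0.10057571] [-3.09960203 -0.60105993 13.5652816 ]
[-4.10343288  0.09324023 15.539042  ]
```

View pics/s6.png

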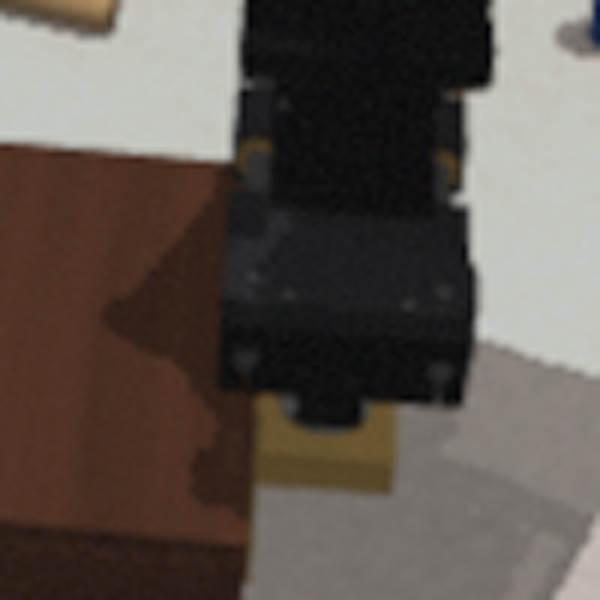

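The side crop shows the flange (325,410) down on the lid's ear and the two ears closed into one block (325,450). The push jumped from 5.5 N to about 14 N over the last 4 mm, so the lid has bottomed.

```bash
python3 -c "
from rig import *
print(hand_in())"
```

```text
the job is handed in; nothing more can be done
None
```

I closed the lid, pushed the locking pin through both ears, and handed the job in while still holding the pin down at about 15 N with the ears flush; the hand-in returned no verdict.

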